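# Show the back of the work to the bench camera in a hinged mirror

### The job

The bench camera sees only the front of the board in the vice: take the hinged mirror behind the vice by its wooden side handle and raise it until the camera sees the pencilled cross on the back of the board in the middle of the glass. The mirror falls flat when let go, so finish still holding it by the handle, steady at that angle. Keep off the glass, the board, the vice and the camera, and leave the loose tools as they lie.

Things in the scene. Friction and masses are not known exactly. Their poses are not given: they have to be found in the camera images.
- mirror (a joint): angle of the hinged mirror above level: 0 lying flat on its rubber buffers (the start), pi/2 would be upright; stop at 1.5. Gravity shuts it whenever it is let go: lifting at the handle takes 1.5 to 3 N, the hinge adds almost no friction
- mirror_stand: plywood base of the mirror, 190 mm (x) by 170 mm (y) by 15 mm, fixed to the bench; origin on the bench surface, 5 mm in -x from the middle of the base. x points level away from the vice and the camera, y along the hinge towards the side with the handle, z up
- mirror_hinge (a point): middle of the hinge axis, at (-65, 0, 34) mm in the frame of mirror_stand; the axis runs along the stand's y. The leaf is an aluminium tray 150 by 150 mm, from 6 to 156 mm off the axis, from 6 mm under it to 6 mm over it. Raising the leaf swings its far (+x) end up and back, towards the vice
- glass: the looking glass, 127 by 127 mm, set in the tray; origin in the middle of its reflecting surface: 82 mm from the hinge axis along the leaf and 4 mm off the plane through the axis on the reflecting side (upper side when flat). x points along the leaf away from the hinge, z is the normal of the reflecting side. Do not touch
- handle: round wooden side handle, 15 mm thick, 56 mm long, parallel to the hinge, near the leaf's free end; origin mid-length on its axis: 138 mm from the hinge axis, 113.5 mm in +y from the leaf's middle. y runs along it, outwards; a 10.5 mm gap parts the wood from the tray. Axis 34 mm above the bench when flat, clear of the base. It turns with the leaf, so it slips round in a hand that does not
- lens (a point): middle of the front of the bench camera's lens, always at (-330, 0, 340) mm in the frame of mirror_stand, looking over the board down at the mirror. The camera is a grey box 58 by 44 by 44 mm with a black lens 38 mm wide, on a steel post 400 mm tall whose round foot, 120 mm wide, is centred at (-430, 0, 0) mm; nothing is higher than 425 mm
- camera: the camera and its stand, fixed; origin under the middle of its foot, axes as mirror_stand
- vice: low bench-top twin-screw wooden vice, fixed: two beech jaws each 32 by 300 by 85 mm tall, handwheels on the camera's side; origin on the bench under the plane between board and rear jaw; x points to the mirror. The rear jaw reaches 32 mm, its nuts 40 mm in +x; the wheels reach 90 mm in -x; in y it reaches 176 mm either way
- board: birch board standing in the vice, fixed, 12 mm thick (x), 90 mm wide (y), 130 mm tall (z), with a slot 17 mm wide and 30 mm deep in its upper edge; origin in the middle of its lower edge, x points to the mirror. How high and how far sideways it stands in the vice differs from start to start
- cross (a point): middle of the pencilled cross on the back of the board, the face towards the mirror: 25 mm under the upper edge and 12 mm in -y from the board's middle line. It lies 85 to 155 mm in -x of the mirror's hinge axis, 75 to 126 mm above it, and within 20 mm of the stand's middle plane
- line_of_sight (a point): origin in the middle of the glass; its x axis points along the line on which the camera, looking at the middle of the glass, looks on after the reflection (law of reflection), its y axis along the hinge, z square to both. It turns with the mirror, about twice as fast (true to 1 degree for mirror angles of 1.0 to 1.45). When this line runs through the cross, the camera sees the cross in the middle of the glass
- try_square: try square, wooden stock 85 by 22 by 16 mm with a steel blade 22 by 110 mm at one end, loose, leave alone
- sanding_block: cork sanding block, 110 by 62 by 32 mm, loose, leave alone
- marking_gauge: marking gauge, beam 200 mm long through a block 22 by 66 by 50 mm tall with a thumbscrew on top, 65 mm tall in all, loose, leave alone

How it is judged:
By the outcome, as a careful person would: the job done as asked, in the order asked, and still so for the second after the job is handed in, while the arm keeps its last pose, push and grip.
It also fails if it takes over 38 s, if anything falls off the work surface, if the arm or the gripper's body presses on something with over 40 N, if the wrist force passes 120 N, or if a joint passes its speed limit or range.

### The arm

A 7-joint arm with a two-finger parallel gripper is mounted at the origin on the work surface. World frame = base frame: x ahead of the robot, y to its left, z up, the work surface at z = 0. Lengths are in mm, angles in rad, forces in N, time in s.
With the tool pointing down it reaches from about 350 to 900 mm from the base axis. Payload 19.9 kg.
Tool frame: the origin (TCP) lies between the finger pads; the fingertips stand 11 mm ahead of it and the grasp point (between the pads) lies 8 mm behind it; z points along the fingers, x is the direction in which the jaws open and shut, and the axes are right-handed (so a half turn about z gives the same grasp; the last joint's range is limited). The gripper opens to 85 mm and grips with 20 to 120 N. Pads are 22 mm wide; open, the fingers measure 114 mm over their backs; the gripper's body (76 mm by 85 mm) begins 54 mm behind the grasp point. The pads swing forward as they close: fully open they stand 13 mm farther back than shut.
Start: joints at [1.161, 0.417, -0.01, 1.614, 0.005, 1.111, -0.053], TCP at [225.305, -582.958, 242.26] pointing down, gripper open.
Joint ranges: [-2.81, 2.81], [-0.39, 2.02], [-1.27, 1.25], [0.06, 2.57], [-1.19, 4.33], [0.19, 2], [-2.82, 2.82]. Speed limits (rad/s): [1.89, 1.89, 2.39, 2.39, 3.01, 3.01, 3.01].

### API

Orientations are given as [roll, pitch, yaw] about the fixed x, y, z axes, in that order (R = Rz(yaw) Ry(pitch) Rx(roll)).
In Python, from plant import ctrl gives the robot as it stands.
- The arm moves only by the tool arm_command, never from a script. Its argument "commands" is a list of rows, each an object of numbers: "gripper": the closure, from 0 (fully open) to 1 (shut); "x", "y", "z": the shift along the world's x, y, z in mm; "turn": the turn about the world's z in rad. In form: [{"gripper": .., "x": .., "y": .., "z": .., "turn": ..}, ...]. A call has 1 to 20 rows; each row is the pose to reach, as a shift and turn from the pose commanded when the call began; what a row does not reach only later rows make up. A row lasts 1/10 s, in which the tool goes at most 50 mm and 8.59 degrees, less where a joint would pass 70% of its speed; a pose out of reach is approached as far as the arm can. A call with a gripper value outside its range is refused whole. The fingers move at their own pace and stop on an object; the grip force is fixed at half the most. Time passes only in rows, so rows that repeat a pose let the fingers close. It gives the time, the measured TCP pose, the force and the opening at its end, in the units of the state.
- ctrl.get_state(): the state, without advancing time (a new reading comes with each control period).
- ctrl.get_image(name): name is "side" or "top" or "wrist"; returns a dict with "frame" (480x640x3 uint8, red, green, blue), "intrinsics" (3x3 intrinsics, pixels), "origin" and "attitude" of the camera in the world. Camera axes: x right, y down, z forward; pixel columns grow to the right and rows downward; lengths in mm; the calibration is good to about 2 mm. A picture is of the moment at which its call begins. There is no depth.
- ctrl.close_job(): hands the job in, once; it reports no verdict.
The state is a dict: "time": time; "joint_positions": joint angles; "qvel": joint speeds; "tau": joint torques, N m; "tool_pos": TCP position; "tool_rot": TCP orientation; "contact_force": force on the tool from outside, world axes, zero at the start; "ft_torque": the same for the moment, N m; "width": opening from 0.0 (shut) to 1.0 (fully open).
Only numpy, scipy, OpenCV 4.12 (cv2) and the standard library are available. Lean on these libraries where they do the work, as an engineer would, in place of code of your own. Each camera call takes 0.05 s, during which the arm holds its last target.

## Working session

There is one attempt and no reset: what is moved stays moved. The work goes in short steps, Python scripts to look and compute and a tool call to move; the robot and the scene stay as the last step left them, time stands still between calls to the robot, and variables do not carry over. Pictures are saved under pics/ and viewed, and the job is handed in when it is done.

Besides the shell and the picture viewer there is one more tool, called after "Call:" as name([rows], argument=value, ...), one row to a line, values as JSON. arm_command: Moves the arm, as the interface text tells. Its arguments: {"type":"object","properties":{"commands":{"type":"array"}},"required":["commands"]}

```bash
mkdir -p pics; ls; python3 - <<'E'
from plant import ctrl
import cv2
s=ctrl.get_state()
for k,v in s.items(): print(k,v)
for n in ["side","top","wrist"]:
    im=ctrl.get_image(n)
    cv2.imwrite(f"pics/{n}0.png",im["frame"][:,:,::-1])
    print(n,im["intrinsics"],im["origin"],im["attitude"])
E
```

```text
pics
time 0.0
joint_positions [ 1.1605008   0.41794997 -0.01031076  1.61417101  0.0046871   1.11068822
 -0.05302683]
qvel [-1.17761666e-03  2.51117945e-05  1.21621851e-03 -3.97140290e-04
  5.61698914e-04  4.58532886e-04 -4.49348698e-04]
tau [ 1.42247642e-03 -8.64427114e+01  6.79871310e-01 -4.34887862e+01
  1.91657053e-02  7.37594994e-03  2.69657278e-05]
tool_pos [ 225.18759839 -582.66979123  241.67653052]
tool_rot [ 3.14151724e+00  1.19014759e-03 -1.20201810e+00]
contact_force [-0.4620103   0.31571047 -0.43052339]
ft_torque [-0.05221037 -0.02750769  0.03113505]
width 0.9999930580593686
side [[554.88876624   0.         324.34601916]
 [  0.         554.88876624 242.86985073]
 [  0.           0.           1.        ]] [125.95824606 826.84020115 791.07366938] [-2.11028492e+00 -7.51792933e-04 -2.71721733e+00]
top [[577.65732126   0.         316.83673141]
 [  0.         577.65732126 244.66292685]
 [  0.           0.           1.        ]] [ 392.38882893   -3.92726061 1386.35091983] [-3.03417062 -0.01168122 -1.5488501 ]
wrist [[355.1580864    0.         319.24104945]
 [  0.         355.1580864  237.05847701]
 [  0.           0.           1.        ]] [ 288.803779   -557.42987665  373.60246782] [ 2.86979109e+00  4.42110620e-05 -1.20080427e+00]
```

View pics/side0.png

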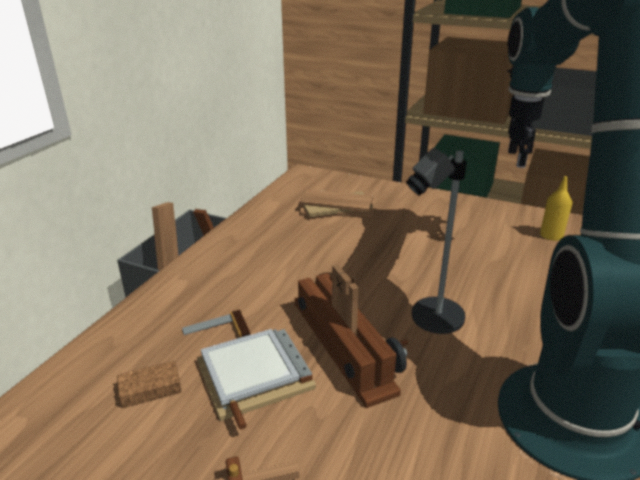

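View pics/top0.png

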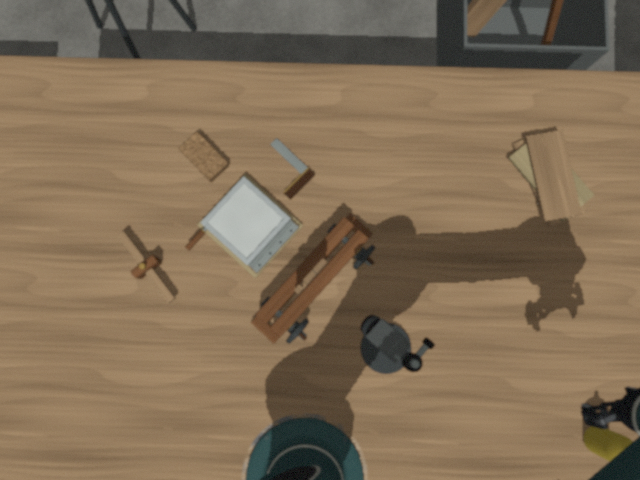

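View pics/wrist0.png

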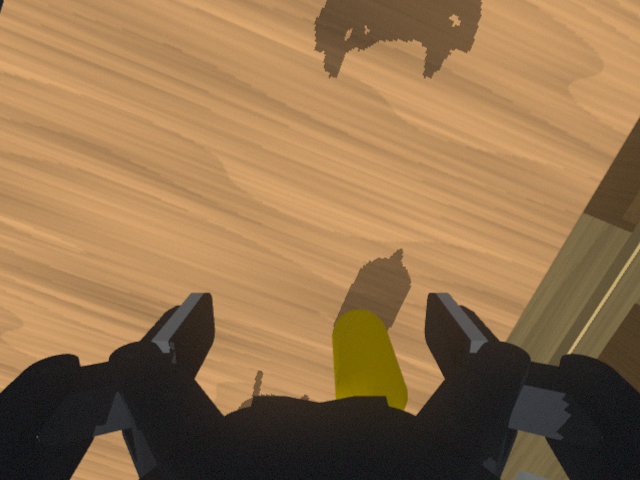

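```bash
python3 - <<'E'
import cv2
t=cv2.imread("pics/top0.png"); s=cv2.imread("pics/side0.png")
cv2.imwrite("pics/topA.png",cv2.resize(t[160:285,170:320],None,fx=5,fy=4.8,interpolation=cv2.INTER_CUBIC)) 
cv2.imwrite("pics/topB.png",cv2.resize(t[195:345,240:440],None,fx=4,fy=4,interpolation=cv2.INTER_CUBIC))
cv2.imwrite("pics/sideA.png",cv2.resize(s[310:430,180:330],None,fx=5,fy=5,interpolation=cv2.INTER_CUBIC))
cv2.imwrite("pics/sideB.png",cv2.resize(s[250:400,290:410],None,fx=4,fy=4,interpolation=cv2.INTER_CUBIC))
E
```

```text
(no output)
```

View pics/topA.png

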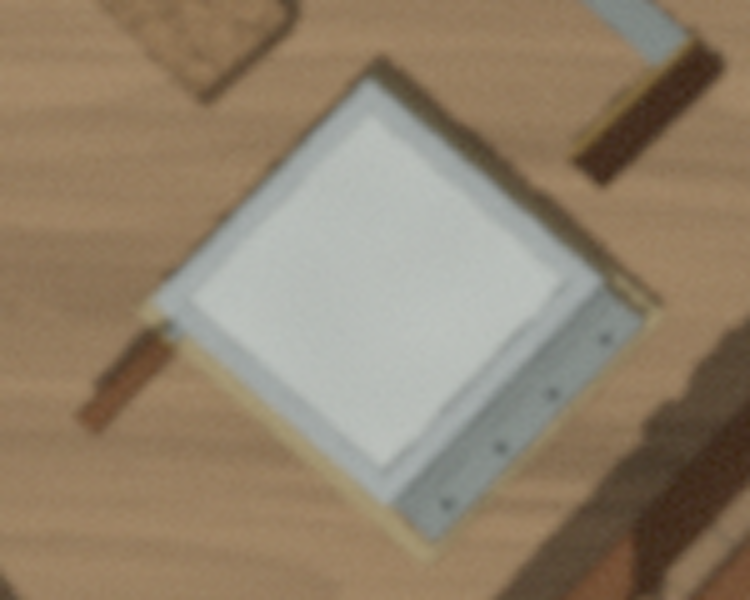

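View pics/topB.png

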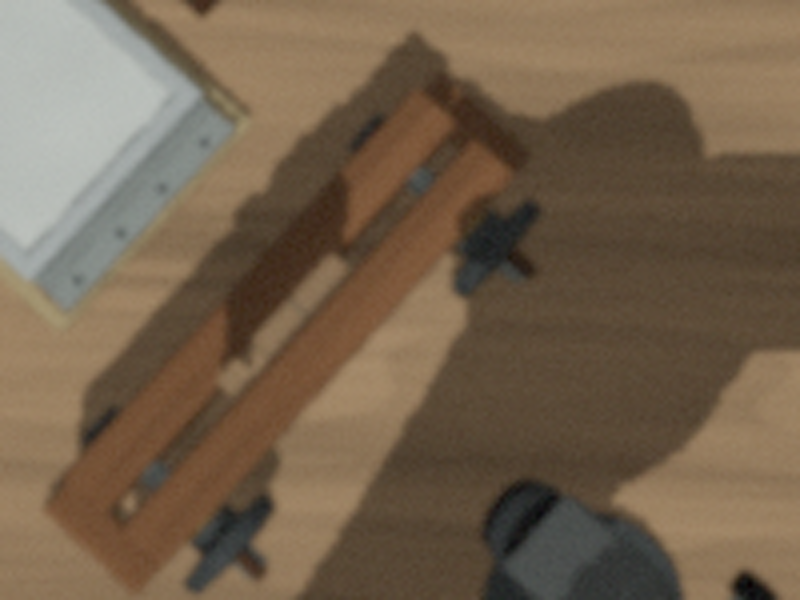

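View pics/sideA.png

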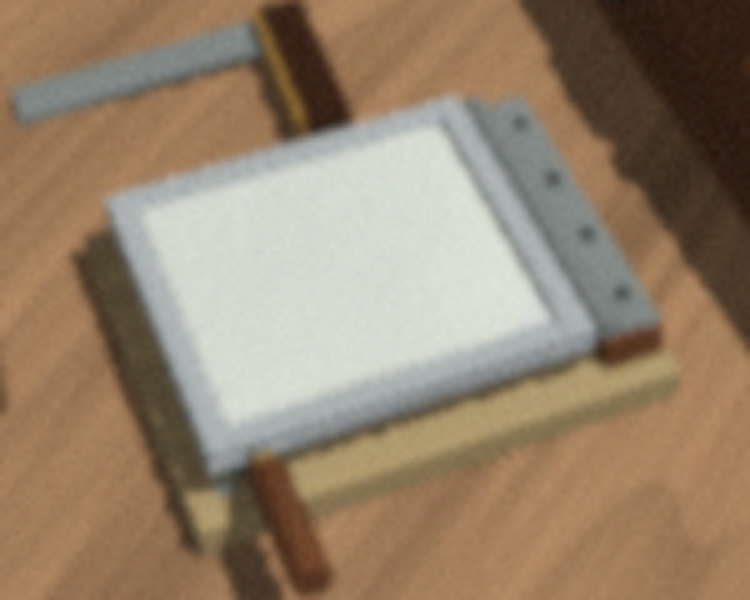

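View pics/sideB.png

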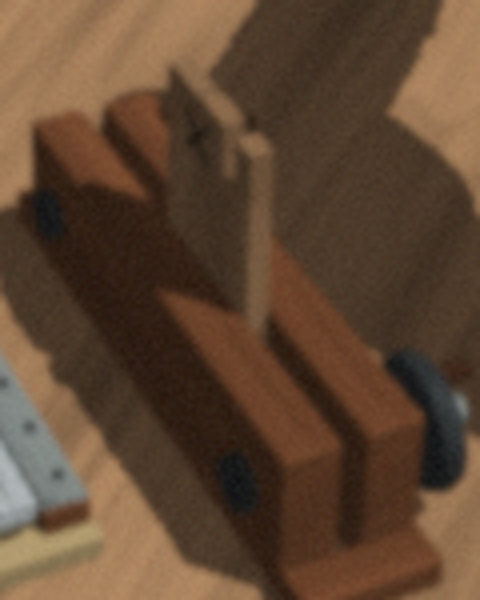

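```bash
cat > h.py <<'E'
import numpy as np, cv2, json
from scipy.spatial.transform import Rotation as R
from scipy.optimize import least_squares
CAM={"side":([554.88876624,324.34601916,242.86985073],[125.95824606,826.84020115,791.07366938],[-2.11028492e+00,-7.51792933e-04,-2.71721733e+00]),
"top":([577.65732126,316.83673141,244.66292685],[392.38882893,-3.92726061,1386.35091983],[-3.03417062,-0.01168122,-1.5488501])}
def proj(n,P,cam=None):
    k,o,a=cam or CAM[n]
    p=(np.atleast_2d(P)-o)@R.from_euler('xyz',a).as_matrix()
    return k[0]*p[:,:2]/p[:,2:]+np.array(k[1:])
def ray(n,uv,cam=None):
    k,o,a=cam or CAM[n]
    d=R.from_euler('xyz',a).as_matrix()@np.array([(uv[0]-k[1])/k[0],(uv[1]-k[2])/k[0],1]); return np.array(o),d/np.linalg.norm(d)
def W(pose,P):
    c,s=np.cos(pose[2]),np.sin(pose[2]); P=np.atleast_2d(P)
    return np.c_[pose[0]+c*P[:,0]-s*P[:,1],pose[1]+s*P[:,0]+c*P[:,1],P[:,2]]
E
cat > fit.py <<'E'
from h import *
g=lambda a,b:[-65+82+a*63.5,b*63.5,38]
t=lambda a,b:[-65+81+a*75,b*75,40]
top=[(g(1,-1),372,113),(g(1,1),192,298),(g(-1,-1),562,277),(g(-1,1),380,470),(t(1,-1),372,82),(t(1,1),160,300),(t(-1,1),385,503),(t(-1,-1),605,285),([73,141.5,34],90,420),([-90,85,15],430,560),([-90,-85,15],660,315)]
side=[(g(1,-1),145,210),(g(1,1),232,425),(g(-1,1),550,318),(g(-1,-1),445,125),(t(1,-1),107,203),(t(1,1),210,460),(t(-1,1),592,335),(t(-1,-1),465,100),([-90,85,15],678,365),([73,141.5,34],315,580)]
T=np.array([a for a,_,_ in top],float); S=np.array([a for a,_,_ in side],float)
ut=np.array([(170+(u+.5)/5-.5,160+(v+.5)/4.8-.5) for _,u,v in top]); us=np.array([(180+(u+.5)/5-.5,310+(v+.5)/5-.5) for _,u,v in side])
def res(p,w=(1,1)): return np.r_[w[0]*(proj("top",W(p,T))-ut).ravel(),w[1]*(proj("side",W(p,S))-us).ravel()]
for w in [(1,1),(1,0),(0,1)]:
    r=min((least_squares(res,[450,150,y],args=(w,)) for y in np.arange(0,6,1.)),key=lambda r:r.cost); print(w,r.x,r.cost)
r=min((least_squares(res,[450,150,y]) for y in np.arange(0,6,1.)),key=lambda r:r.cost)
print(np.round(r.fun.reshape(-1,2),1).tolist())
stand=r.x
print("handle",W(stand,[73,113.5,34]),"lens",W(stand,[-330,0,340]))
# cross, back face plane parallel to stand yz assumed
uvs=(290+197.5/4-.5,250+132.5/4-.5)
# board fit: pose in stand frame: xb(back face), yb mid, ztop
bs=[((0,-45,0),172,68),((0,45,0),245,140),((-12,45,0),270,150),((0,-12,-25),197,132)]
bt=[((0,45,0),218,370),((0,-45,0),320,257),((-12,-45,0),350,268),((-12,45,0),240,392)]
Bs=np.array([b[0] for b in bs],float);Bt=np.array([b[0] for b in bt],float)
us2=np.array([(290+(b[1]+.5)/4-.5,250+(b[2]+.5)/4-.5) for b in bs]);ut2=np.array([(240+(b[1]+.5)/4-.5,195+(b[2]+.5)/4-.5) for b in bt])
def rb(q,yaw=True):
    f=lambda B:W(stand,W([q[0],q[1],q[3] if len(q)>3 else 0],B+[0,0,q[2]]))
    return np.r_[(proj("side",f(Bs))-us2).ravel(),(proj("top",f(Bt))-ut2).ravel()]
for q0 in ([-180,0,140],[-180,0,140,0]):
    r=least_squares(rb,q0);q=r.x;print("board",q,r.cost);print(np.round(r.fun.reshape(-1,2),1).tolist())
    c=W([q[0],q[1],q[3] if len(q)>3 else 0],[0,-12,q[2]-25])[0];print("cross stand",c,"rel hinge",c-[-65,0,34])
    print("cross px",proj("side",W(stand,c)),uvs)
    def los(th):
        u=np.array([np.cos(th),np.sin(th)]);n=np.array([-np.sin(th),np.cos(th)])
        G=np.array([-65,34])+82*u+4*n; d=G-[-330,340]; d/=np.linalg.norm(d); d=d-2*d@n*n
        v=c[[0,2]]-G; return d[0]*v[1]-d[1]*v[0], d@v
    from scipy.optimize import brentq
    xs=np.linspace(.8,1.5,71);print([(brentq(lambda t:los(t)[0],a,b)) for a,b in zip(xs,xs[1:]) if los(a)[0]*los(b)[0]<0])
    th=[brentq(lambda t:los(t)[0],a,b) for a,b in zip(xs,xs[1:]) if los(a)[0]*los(b)[0]<0][0]
    print(los(th),"sens mm/rad",(los(th+.01)[0]-los(th)[0])/.01)
E
python3 fit.py
```

```text
(1, 1) [581.2867028  140.83391635   0.85342062] 16.687039754724644
(1, 0) [582.08523449 140.62655144   0.85229751] 7.977624754648688
(0, 1) [580.45295378 141.34624123   7.13662625] 7.247009871231968
[[-0.1, -0.5], [-1.1, 0.0], [1.3, 1.1], [0.8, 0.5], [-0.1, -0.7], [-1.5, 0.1], [0.2, 0.8], [-0.2, -0.7], [-1.0, 1.3], [-0.9, 1.6], [1.5, 0.2], [-1.1, -0.2], [-0.9, 0.2], [0.8, 0.8], [-0.8, -0.6], [-0.2, -1.7], [-0.5, -1.4], [0.8, -1.4], [-1.0, -1.2], [0.9, 0.8], [-0.4, 0.6]]
handle [[543.75153356 270.45783802  34.        ]] lens [[ 364.34158593 -107.83215747  340.        ]]
board [-183.10426372   -1.90490577  183.9873061 ] 20.657742858374245
[[-1.3, -2.6], [0.9, 3.3], [0.4, -0.8], [-0.5, 0.3], [-0.6, 2.0], [3.1, -1.7], [-0.2, -0.5], [-1.8, 0.4]]
cross stand [-183.10426372  -13.90490577  158.9873061 ] rel hinge [-118.10426372  -13.90490577  124.9873061 ]
cross px [[338.38014115 282.91799616]] (338.875, 282.625)
[1.0819771624717003]
(np.float64(4.973799150320701e-14), np.float64(161.25995273788223)) sens mm/rad -319.1230689682349
board [-1.83111513e+02 -1.90890061e+00  1.83992137e+02 -1.53809772e-03] 20.654172586669574
[[-1.2, -2.6], [0.9, 3.3], [0.3, -0.8], [-0.5, 0.3], [-0.6, 2.0], [3.1, -1.6], [-0.1, -0.5], [-1.9, 0.4]]
cross stand [-183.12997001  -13.90888642  158.99213658] rel hinge [-118.12997001  -13.90888642  124.99213658]
cross px [[338.3909929  282.91183598]] (338.875, 282.625)
[1.0819880862065951]
(np.float64(0.0), np.float64(161.28498360195684)) sens mm/rad -319.1738027751498
```

```bash
cat > ov.py <<'E'
import sys
from h import *
stand=[581.29,140.83,.8534]
def draw(n,img,box,f,q,out,overlay=True):
    x0,y0,x1,y1=box
    im=cv2.resize(img[y0:y1,x0:x1],None,fx=f,fy=f,interpolation=cv2.INTER_CUBIC)
    def L(a,b,c):
        p=proj(n,W(stand,np.array([a,b],float)))
        p=((p+.5-[x0,y0])*f-.5).round().astype(int); cv2.line(im,tuple(p[0].tolist()),tuple(p[1].tolist()),c,1,cv2.LINE_AA)
    xb,yb,zt=q
    for X in (xb,xb-12):
        c=(0,255,0) if X==xb else (255,255,0)
        L([X,yb-45,zt],[X,yb+45,zt],c)
        for s in(-45,45): L([X,yb+s,zt],[X,yb+s,zt-80],c)
    for s in(-45,45): L([xb,yb+s,zt],[xb-12,yb+s,zt],(0,255,0))
    L([xb,yb-12,zt-20],[xb,yb-12,zt-30],(0,0,255));L([xb,yb-17,zt-25],[xb,yb-7,zt-25],(0,0,255))
    # vice jaws top
    for X in (xb,xb+32): L([X,-150,85],[X,150,85],(255,0,255))
    cv2.imwrite(out,im)
q=[float(v) for v in sys.argv[1:4]]
draw("side",cv2.imread("pics/side0.png"),(300,255,390,345),6,q,"pics/ovS%s.png"%sys.argv[4])
draw("top",cv2.imread("pics/top0.png"),(240,200,380,300),5,q,"pics/ovT%s.png"%sys.argv[4])
s=cv2.imread("pics/side0.png");cv2.imwrite("pics/rawS.png",cv2.resize(s[255:330,310:385],None,fx=8,fy=8,interpolation=cv2.INTER_CUBIC))
E
python3 ov.py -183.1 -1.9 184 1
```

```text
(no output)
```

View pics/ovS1.png

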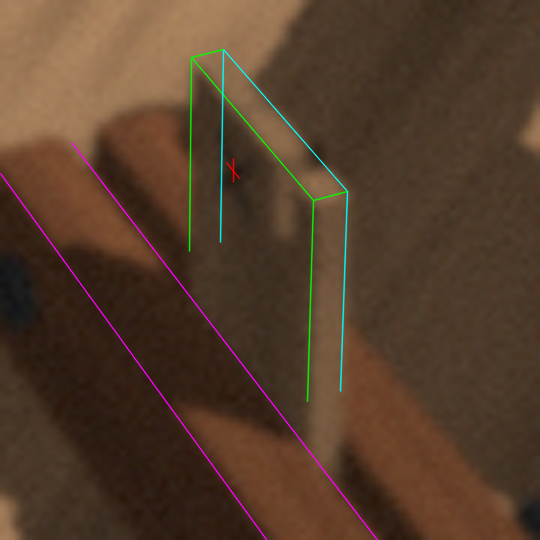

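View pics/ovT1.png

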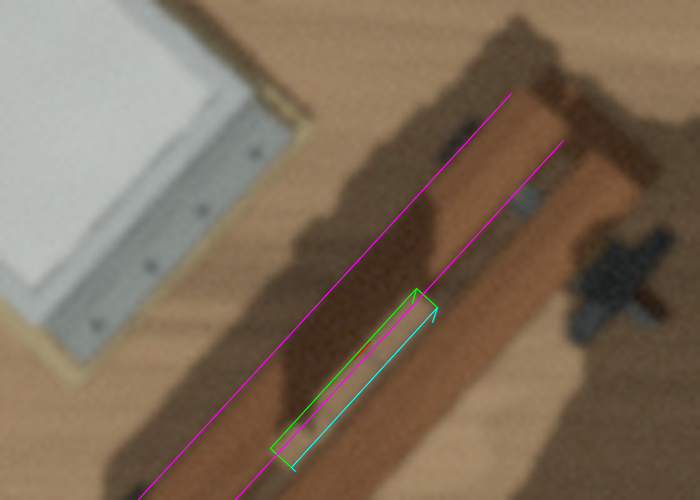

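View pics/rawS.png

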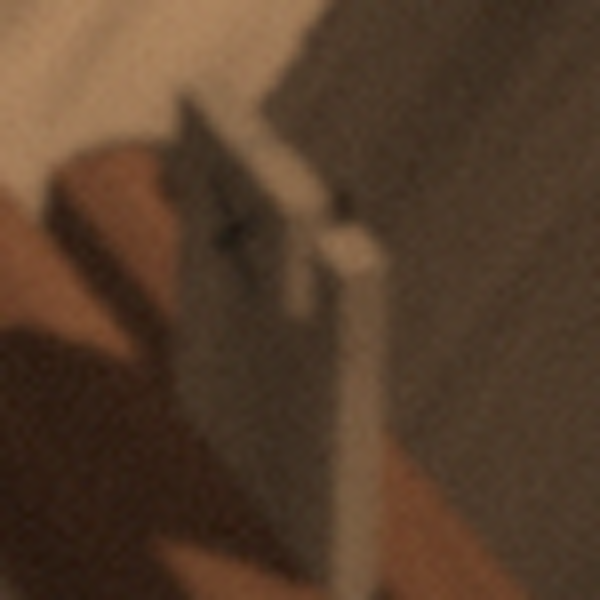

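```bash
sed -i 's/^bs=.*/bs=[((0,-45,0),169.5,67),((0,45,0),248.5,154.5),((-12,45,0),270.5,147.5),((0,-12,-25),195,133)]/; s/^bt=.*/bt=[((0,45,0),218,377),((0,-45,0),326,254),((-12,-45,0),350,268),((-12,45,0),240,393)]/' fit.py; python3 fit.py | sed -n '/^board/,$p'; python3 ov.py -184.5 -2 181 2
```

```text
board [-183.63951322   -2.13955732  181.93339622] 5.411909969308532
[[-0.4, -1.6], [0.2, 0.4], [0.4, 0.6], [0.2, 0.8], [-0.3, 0.4], [1.8, -0.7], [0.1, -0.4], [-1.5, 0.3]]
cross stand [-183.63951322  -14.13955732  156.93339622] rel hinge [-118.63951322  -14.13955732  122.93339622]
cross px [[338.5574862  283.64230713]] (338.875, 282.625)
[1.0886116666922478]
(np.float64(-4.263256414560601e-14), np.float64(160.59600145654613)) sens mm/rad -317.44429835168614
board [-1.83587880e+02 -2.11051170e+00  1.81898746e+02  1.10363547e-02] 5.2223364246253325
[[-0.7, -1.5], [0.4, 0.4], [0.6, 0.5], [0.1, 0.8], [-0.1, 0.5], [1.6, -0.9], [-0.1, -0.6], [-1.3, 0.4]]
cross stand [-183.45544604  -14.1097809   156.89874569] rel hinge [-118.45544604  -14.1097809   122.89874569]
cross px [[338.48016977 283.68677165]] (338.875, 282.625)
[1.0885410498028296]
(np.float64(2.842170943040401e-14), np.float64(160.41580602788633)) sens mm/rad -317.0784174567615
```

Call:
arm_command([
  {"z": 50},
  {"z": 100},
  {"z": 150},
  {"z": 200},
  {"z": 240,"turn": 0.1},
  {"z": 240,"x": 35,"y": 36,"turn": 0.2},
  {"z": 240,"x": 70,"y": 72,"turn": 0.3},
  {"z": 240,"x": 105,"y": 108,"turn": 0.4},
  {"z": 240,"x": 140,"y": 144,"turn": 0.5},
  {"z": 240,"x": 175,"y": 180,"turn": 0.6},
  {"z": 240,"x": 210,"y": 216,"turn": 0.7},
  {"z": 240,"x": 245,"y": 252,"turn": 0.8},
  {"z": 240,"x": 275,"y": 283,"turn": 0.9},
  {"z": 240,"x": 275,"y": 283,"turn": 0.9},
])

```text
$.commands[0]: bad value
```

Call:
arm_command([
  {"gripper": 0,"x": 0,"y": 0,"z": 50,"turn": 0},
  {"gripper": 0,"x": 0,"y": 0,"z": 100,"turn": 0},
  {"gripper": 0,"x": 0,"y": 0,"z": 150,"turn": 0},
  {"gripper": 0,"x": 0,"y": 0,"z": 200,"turn": 0},
  {"gripper": 0,"x": 0,"y": 0,"z": 240,"turn": 0.1},
  {"gripper": 0,"z": 240,"x": 35,"y": 36,"turn": 0.2},
  {"gripper": 0,"z": 240,"x": 70,"y": 72,"turn": 0.3},
  {"gripper": 0,"z": 240,"x": 105,"y": 108,"turn": 0.4},
  {"gripper": 0,"z": 240,"x": 140,"y": 144,"turn": 0.5},
  {"gripper": 0,"z": 240,"x": 175,"y": 180,"turn": 0.6},
  {"gripper": 0,"z": 240,"x": 210,"y": 216,"turn": 0.7},
  {"gripper": 0,"z": 240,"x": 245,"y": 252,"turn": 0.8},
  {"gripper": 0,"z": 240,"x": 275,"y": 283,"turn": 0.9},
  {"gripper": 0,"z": 240,"x": 275,"y": 283,"turn": 0.9},
])

```text
time: 1.55
tool_pos: [503.9, -294.5, 481.8]
tool_rot: [-3.139, 0.0, -0.29]
contact_force: [-0.8, -0.5, -0.6]
width: 1.004
```

Call:
arm_command([
  {"gripper": 0,"x": 0,"y": 48,"z": 0,"turn": 0.12},
  {"gripper": 0,"x": 0,"y": 96,"z": 0,"turn": 0.24},
  {"gripper": 0,"x": 0,"y": 144,"z": 0,"turn": 0.36},
  {"gripper": 0,"x": 0,"y": 192,"z": 0,"turn": 0.48},
  {"gripper": 0,"x": 0,"y": 240,"z": 0,"turn": 0.6},
  {"gripper": 0,"x": 0,"y": 288,"z": 0,"turn": 0.72},
  {"gripper": 0,"x": 0,"y": 336,"z": 0,"turn": 0.84},
  {"gripper": 0,"x": 2,"y": 384,"z": 0,"turn": 0.96},
  {"gripper": 0,"x": 3,"y": 425,"z": -25,"turn": 1.08},
  {"gripper": 0,"x": 4,"y": 460,"z": -55,"turn": 1.155},
  {"gripper": 0,"x": 5,"y": 490,"z": -90,"turn": 1.155},
  {"gripper": 0,"x": 5,"y": 515,"z": -130,"turn": 1.155},
  {"gripper": 0,"x": 5,"y": 534,"z": -170,"turn": 1.155},
  {"gripper": 0,"x": 5,"y": 534,"z": -182,"turn": 1.155},
  {"gripper": 0,"x": 5,"y": 534,"z": -182,"turn": 1.155},
  {"gripper": 0,"x": 5,"y": 534,"z": -182,"turn": 1.155},
])

```text
time: 3.15
tool_pos: [506.1, 233.3, 301.5]
tool_rot: [3.141, -0.001, 0.852]
contact_force: [0.4, -0.3, 0.1]
width: 0.998
```

```bash
python3 - <<'E'
from plant import ctrl
import cv2
im=ctrl.get_image("wrist");s=ctrl.get_state()
print(s["tool_pos"],s["tool_rot"],s["joint_positions"])
cv2.imwrite("pics/w1.png",im["frame"][:,:,::-1]);print(im["origin"],im["attitude"])
import json;json.dump([[im["intrinsics"][0][0],im["intrinsics"][0][2],im["intrinsics"][1][2]],list(im["origin"]),list(im["attitude"])],open("w1.json","w"))
E
```

```text
[506.1854158  233.40858922 301.92507671] [ 3.14023608e+00 -1.57351861e-03  8.51471519e-01] [ 0.14237524  0.32931476 -0.78249822  1.69394636  0.24643979  1.21803347
  0.15268779]
[454.83397284 278.99629025 433.37641353] [ 2.86781463e+00 -5.05746604e-04  8.52887477e-01]
```

View pics/w1.png

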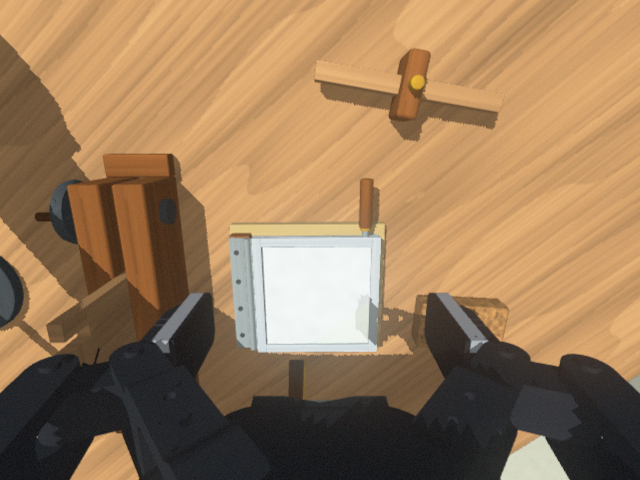

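```bash
python3 - <<'E'
import cv2
t=cv2.imread("pics/w1.png")
cv2.imwrite("pics/w1A.png",cv2.resize(t[260:380,30:150],None,fx=5,fy=5,interpolation=cv2.INTER_CUBIC))
cv2.imwrite("pics/w1B.png",cv2.resize(t[170:360,225:415],None,fx=3.15,fy=3.15,interpolation=cv2.INTER_CUBIC))
E
```

```text
(no output)
```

View pics/w1A.png

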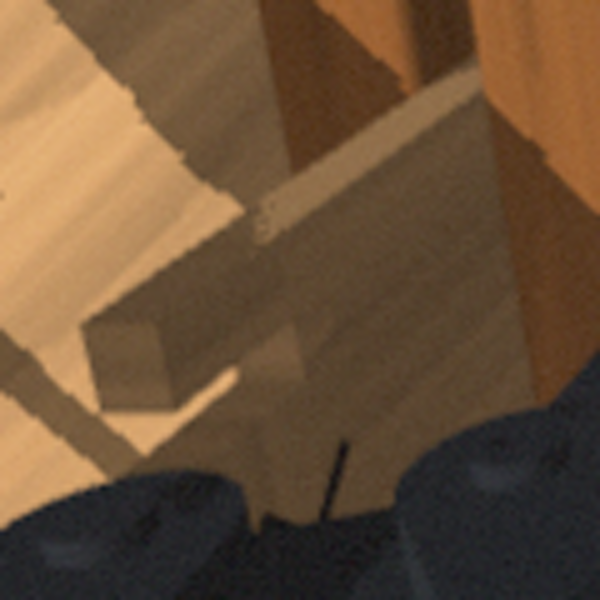

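View pics/w1B.png

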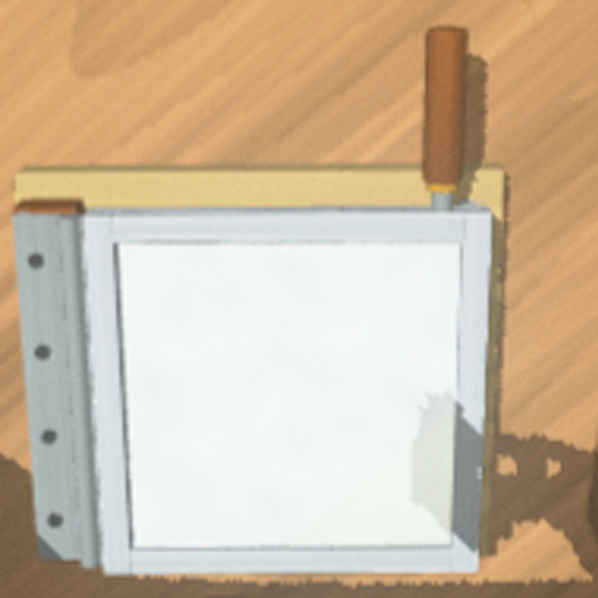

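```bash
python3 - <<'E'
s=open('fit.py').read()
pre,post=s.split("T=np.array",1)
pre+='''CAM["w"]=tuple(json.load(open("w1.json")))
wr=[(g(-1,1),118,242),(g(1,1),463,240),(g(-1,-1),132,547),(g(1,-1),450,545),(t(-1,1),83,212),(t(1,1),491,208),(t(-1,-1),105,573),(t(1,-1),478,570),([73,141.5,34],446,30),([-90,85,15],15,172),([100,85,15],503,170)]
Wp=np.array([a for a,_,_ in wr],float);uw=np.array([(225+(u+.5)/3.15-.5,170+(v+.5)/3.15-.5) for _,u,v in wr])
'''
s=pre+"T=np.array"+post
s=s.replace("def res(p,w=(1,1)): return np.r_[","def res(p,w=(1,1,1)): return np.r_[w[2]*(proj('w',W(p,Wp))-uw).ravel(),")
s=s.replace("[(1,1),(1,0),(0,1)]","[(1,1,1),(1,0,0),(0,1,0),(0,0,1)]")
s=s.replace("def rb(","""Bw=np.array([(0,45,0),(-12,45,0)],float);uw2=np.array([(30+(a+.5)/5-.5,260+(b+.5)/5-.5) for a,b in [(160,320),(85,325)]])
def rb(""").replace("return np.r_[(proj(\"side\",f(Bs))","return np.r_[(proj('w',f(Bw))-uw2).ravel(),(proj(\"side\",f(Bs))")
open('fit2.py','w').write(s)
E
python3 fit2.py
```

```text
(1, 1, 1) [581.69203398 141.72683439   0.85642779] 23.64763513402664
(1, 0, 0) [582.08523448 140.62655146   0.85229751] 7.977624754648756
(0, 1, 0) [580.45295378 141.34624125   7.13662625] 7.247009871231969
(0, 0, 1) [582.02284978 142.22271519   7.141721  ] 3.577427134935963
[[-0.3, 0.1], [-0.8, 0.3], [0.0, -0.6], [-0.2, -0.3], [-0.8, 0.6], [0.1, 1.4], [-1.1, 0.1], [-0.9, 0.7], [-0.1, -0.8], [-1.4, -0.2], [0.6, -0.1], [-0.6, -0.7], [-1.5, -0.0], [0.9, 0.8], [0.5, 0.3], [-0.6, -0.9], [-1.8, 0.1], [-0.0, 0.6], [-0.6, -1.0], [-1.3, 1.3], [-1.1, 1.4], [1.2, -0.1], [-1.6, 0.1], [-1.2, 0.6], [0.4, 0.9], [-1.3, -0.4], [-0.7, -1.3], [-0.8, -1.0], [0.4, -1.3], [-1.5, -1.0], [0.5, 0.9], [-0.6, 0.9]]
handle [[543.76723374 271.23729546  34.        ]] lens [[ 365.49567835 -107.59050518  340.        ]]
board [-184.31274774   -1.51303334  180.77707674] 6.689169359116557
[[-0.2, 1.0], [-0.3, 0.0], [-0.6, -1.0], [0.2, 1.0], [0.4, 1.2], [0.1, 1.4], [-0.4, 0.5], [1.6, -0.7], [-0.2, -0.4], [-1.7, 0.3]]
cross stand [-184.31274774  -13.51303334  155.77707674] rel hinge [-119.31274774  -13.51303334  121.77707674]
cross px [[338.48753388 284.25168291]] (338.875, 282.625)
[1.0927078986338679]
(np.float64(3.552713678800501e-14), np.float64(160.56119899595834)) sens mm/rad -317.17608658156064
board [-1.84290093e+02 -1.53169378e+00  1.80721179e+02  1.83260958e-03] 6.6822657058925214
[[-0.2, 0.9], [-0.3, 0.0], [-0.6, -0.9], [0.3, 1.0], [0.4, 1.2], [0.1, 1.4], [-0.4, 0.5], [1.5, -0.7], [-0.2, -0.4], [-1.6, 0.4]]
cross stand [-184.26810164  -13.53167363  155.7211785 ] rel hinge [-119.26810164  -13.53167363  121.7211785 ]
cross px [[338.46276942 284.27529973]] (338.875, 282.625)
[1.0928346687113943]
(np.float64(5.684341886080802e-14), np.float64(160.49179895412627)) sens mm/rad -317.02770422952824
```

Call:
arm_command([
  {"gripper": 0,"x": 17,"y": 20,"z": -20,"turn": 0},
  {"gripper": 0,"x": 34,"y": 41,"z": -50,"turn": 0},
  {"gripper": 0,"x": 34,"y": 41,"z": -90,"turn": 0},
  {"gripper": 0,"x": 34,"y": 41,"z": -130,"turn": 0},
  {"gripper": 0,"x": 34,"y": 41,"z": -170,"turn": 0},
  {"gripper": 0,"x": 34,"y": 41,"z": -200,"turn": 0},
  {"gripper": 0,"x": 34,"y": 41,"z": -225,"turn": 0},
  {"gripper": 0,"x": 34,"y": 41,"z": -245,"turn": 0},
  {"gripper": 0,"x": 34,"y": 41,"z": -260,"turn": 0},
  {"gripper": 0,"x": 34,"y": 41,"z": -274,"turn": 0},
  {"gripper": 0,"x": 34,"y": 41,"z": -274,"turn": 0},
  {"gripper": 0,"x": 34,"y": 41,"z": -274,"turn": 0},
])

```text
time: 4.4
tool_pos: [539.8, 275.2, 27.0]
tool_rot: [3.141, -0.001, 0.853]
contact_force: [0.2, 0.0, 0.4]
width: 0.999
```

```bash
python3 - <<'E'
from plant import ctrl
import cv2
im=ctrl.get_image("wrist");s=ctrl.get_state()
print(s["tool_pos"],s["tool_rot"],s["contact_force"])
cv2.imwrite("pics/w2.png",im["frame"][:,:,::-1])
im=ctrl.get_image("side")
cv2.imwrite("pics/s2.png",cv2.resize(im["frame"][250:450,150:400,::-1],None,fx=3,fy=3,interpolation=cv2.INTER_CUBIC))
E
```

```text
[539.87760477 275.28114313  27.22478607] [ 3.14101349e+00 -1.05062399e-03  8.52837949e-01] [ 0.51576696 -0.58856626 -0.48712502]
```

View pics/w2.png

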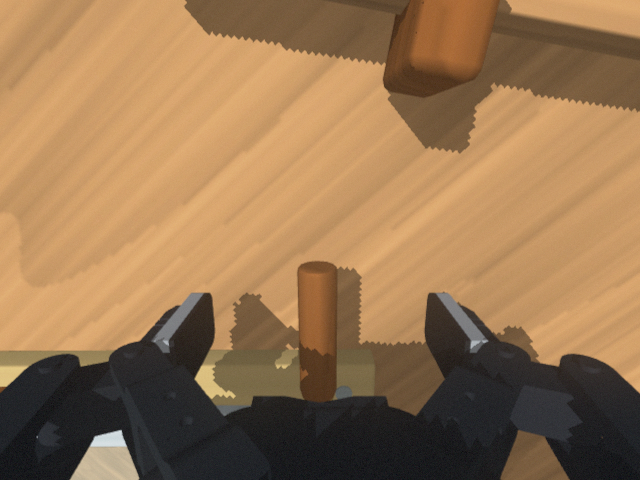

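View pics/s2.png

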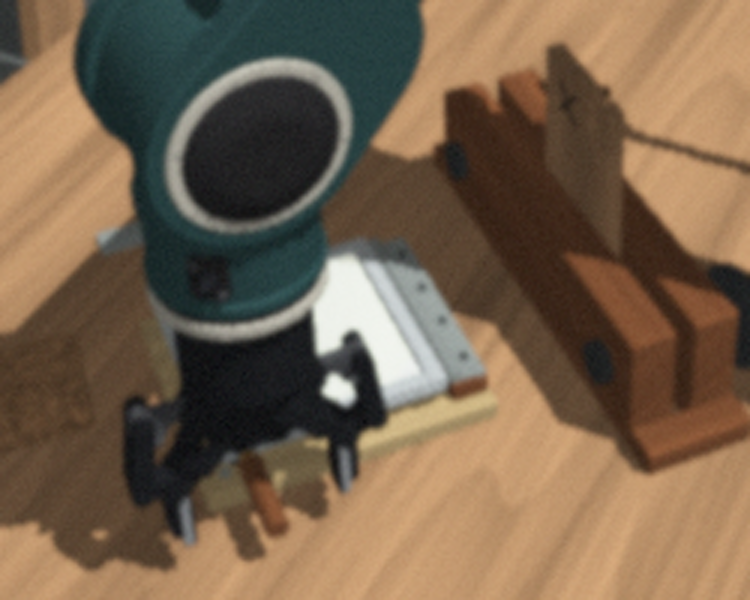

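Call:
arm_command([
  {"gripper": 1,"x": 0,"y": 0,"z": 0,"turn": 0},
  {"gripper": 1,"x": 0,"y": 0,"z": 0,"turn": 0},
  {"gripper": 1,"x": 0,"y": 0,"z": 0,"turn": 0},
  {"gripper": 1,"x": 0,"y": 0,"z": 0,"turn": 0},
  {"gripper": 1,"x": 0,"y": 0,"z": 0,"turn": 0},
  {"gripper": 1,"x": 0,"y": 0,"z": 0,"turn": 0},
  {"gripper": 1,"x": 0,"y": 0,"z": 0,"turn": 0},
  {"gripper": 1,"x": 0,"y": 0,"z": 0,"turn": 0},
  {"gripper": 1,"x": 0,"y": 0,"z": 0,"turn": 0},
  {"gripper": 1,"x": 0,"y": 0,"z": 0,"turn": 0},
  {"gripper": 1,"x": 0,"y": 0,"z": 0,"turn": 0},
  {"gripper": 1,"x": 0,"y": 0,"z": 0,"turn": 0},
])

```text
time: 5.7
tool_pos: [539.1, 274.8, 26.4]
tool_rot: [3.141, 0.001, 0.853]
contact_force: [-3.7, -3.9, 5.6]
width: 0.156
```

```bash
python3 - <<'E'
from plant import ctrl
import cv2
im=ctrl.get_image("wrist");s=ctrl.get_state()
print(s["tool_pos"],s["tool_rot"],s["contact_force"],s["width"])
cv2.imwrite("pics/w3.png",im["frame"][:,:,::-1])
import numpy as np
ps=.8564
for i in range(1,17):
    th=1.092*i/15
    dx=138*(np.cos(th)-1); print(i,[round(v,1) for v in (dx*np.cos(ps),dx*np.sin(ps),138*np.sin(th))],round(th,3))
E
```

```text
[539.1252875  274.86155719  26.42864919] [3.14139143e+00 7.13467447e-04 8.53077688e-01] [-3.5474156  -2.23807178  5.62390993] 0.1549088231273609
1 [np.float64(-0.2), np.float64(-0.3), np.float64(10.0)] 0.073
2 [np.float64(-1.0), np.float64(-1.1), np.float64(20.0)] 0.146
3 [np.float64(-2.1), np.float64(-2.5), np.float64(29.9)] 0.218
4 [np.float64(-3.8), np.float64(-4.4), np.float64(39.6)] 0.291
5 [np.float64(-5.9), np.float64(-6.8), np.float64(49.1)] 0.364
6 [np.float64(-8.5), np.float64(-9.8), np.float64(58.4)] 0.437
7 [np.float64(-11.5), np.float64(-13.2), np.float64(67.3)] 0.51
8 [np.float64(-14.9), np.float64(-17.2), np.float64(75.9)] 0.582
9 [np.float64(-18.7), np.float64(-21.6), np.float64(84.1)] 0.655
10 [np.float64(-22.9), np.float64(-26.4), np.float64(91.8)] 0.728
11 [np.float64(-27.5), np.float64(-31.7), np.float64(99.1)] 0.801
12 [np.float64(-32.4), np.float64(-37.3), np.float64(105.8)] 0.874
13 [np.float64(-37.6), np.float64(-43.3), np.float64(112.0)] 0.946
14 [np.float64(-43.0), np.float64(-49.6), np.float64(117.5)] 1.019
15 [np.float64(-48.8), np.float64(-56.2), np.float64(122.5)] 1.092
16 [np.float64(-54.7), np.float64(-63.1), np.float64(126.8)] 1.165
```

View pics/w3.png

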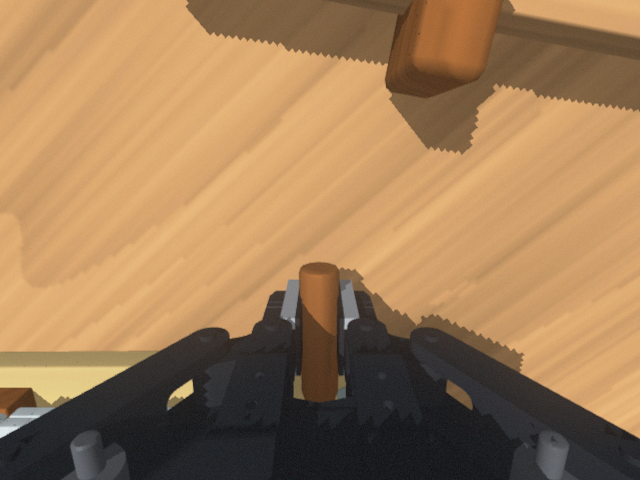

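Call:
arm_command([
  {"gripper": 1,"x": 0,"y": -0.1,"z": 5,"turn": 0},
  {"gripper": 1,"x": -0.2,"y": -0.3,"z": 10,"turn": 0},
  {"gripper": 1,"x": -0.6,"y": -0.7,"z": 15,"turn": 0},
  {"gripper": 1,"x": -1,"y": -1.1,"z": 20,"turn": 0},
  {"gripper": 1,"x": -1.5,"y": -1.8,"z": 25,"turn": 0},
  {"gripper": 1,"x": -2.1,"y": -2.5,"z": 29.9,"turn": 0},
  {"gripper": 1,"x": -2.9,"y": -3.4,"z": 34.8,"turn": 0},
  {"gripper": 1,"x": -3.8,"y": -4.4,"z": 39.6,"turn": 0},
  {"gripper": 1,"x": -4.8,"y": -5.6,"z": 44.4,"turn": 0},
  {"gripper": 1,"x": -5.9,"y": -6.8,"z": 49.1,"turn": 0},
  {"gripper": 1,"x": -7.2,"y": -8.3,"z": 53.8,"turn": 0},
  {"gripper": 1,"x": -8.5,"y": -9.8,"z": 58.4,"turn": 0},
  {"gripper": 1,"x": -11.5,"y": -13.2,"z": 67.3,"turn": 0},
  {"gripper": 1,"x": -11.5,"y": -13.2,"z": 67.3,"turn": 0},
])

```text
time: 7.15
tool_pos: [528.3, 262.4, 95.1]
tool_rot: [3.141, -0.002, 0.853]
contact_force: [3.6, 6.8, 0.1]
width: 0.151
```

```bash
python3 - <<'E'
from plant import ctrl
import cv2
im=ctrl.get_image("wrist");s=ctrl.get_state()
print(s["tool_pos"],s["tool_rot"],s["contact_force"],s["ft_torque"],s["width"])
cv2.imwrite("pics/w4.png",im["frame"][:,:,::-1])
E
```

```text
[528.46828183 262.5660371   94.68197607] [ 3.14092624e+00 -2.52935787e-03  8.53110057e-01] [4.77422561 5.69520992 1.41243925] [ 1.50005621 -1.09037565  0.04245255] 0.14937591372240747
```

View pics/w4.png

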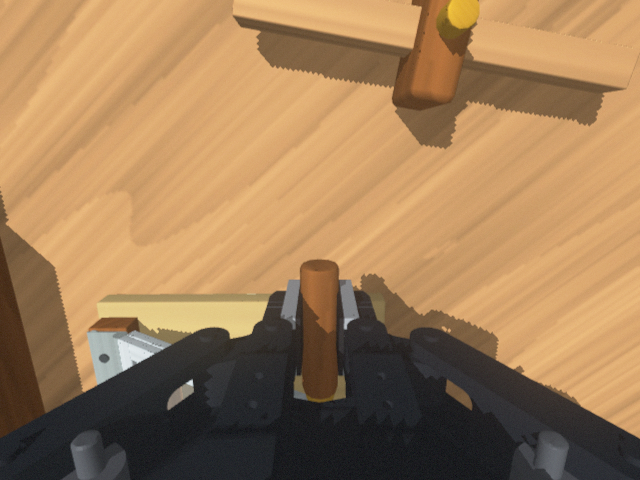

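Call:
arm_command([
  {"gripper": 1,"x": -1.7,"y": -2,"z": 4.4,"turn": 0},
  {"gripper": 1,"x": -3.4,"y": -4,"z": 8.6,"turn": 0},
  {"gripper": 1,"x": -5.3,"y": -6.1,"z": 12.8,"turn": 0},
  {"gripper": 1,"x": -7.2,"y": -8.4,"z": 16.8,"turn": 0},
  {"gripper": 1,"x": -9.3,"y": -10.7,"z": 20.7,"turn": 0},
  {"gripper": 1,"x": -11.4,"y": -13.2,"z": 24.5,"turn": 0},
  {"gripper": 1,"x": -13.7,"y": -15.8,"z": 28.2,"turn": 0},
  {"gripper": 1,"x": -16,"y": -18.5,"z": 31.8,"turn": 0},
  {"gripper": 1,"x": -18.4,"y": -21.2,"z": 35.2,"turn": 0},
  {"gripper": 1,"x": -20.9,"y": -24.1,"z": 38.5,"turn": 0},
  {"gripper": 1,"x": -23.5,"y": -27,"z": 41.7,"turn": 0},
  {"gripper": 1,"x": -26.1,"y": -30.1,"z": 44.7,"turn": 0},
  {"gripper": 1,"x": -28.8,"y": -33.2,"z": 47.5,"turn": 0},
  {"gripper": 1,"x": -31.5,"y": -36.4,"z": 50.2,"turn": 0},
  {"gripper": 1,"x": -34.4,"y": -39.7,"z": 52.8,"turn": 0},
  {"gripper": 1,"x": -37.3,"y": -43,"z": 55.2,"turn": 0},
  {"gripper": 1,"x": -37.3,"y": -43,"z": 55.2,"turn": 0},
  {"gripper": 1,"x": -37.3,"y": -43,"z": 55.2,"turn": 0},
])

```text
time: 9.0
tool_pos: [493.5, 222.1, 152.1]
tool_rot: [3.139, -0.01, 0.854]
contact_force: [9.2, 14.2, 27.6]
width: 0.149
```

```bash
python3 - <<'E'
from plant import ctrl
import cv2
s=ctrl.get_state()
print(s["tool_pos"],s["tool_rot"],s["contact_force"],s["ft_torque"],s["width"])
for n in("wrist","side","top"):
    im=ctrl.get_image(n); cv2.imwrite(f"pics/{n}5.png",im["frame"][:,:,::-1])
    if n=="wrist":print(im["origin"],im["attitude"])
t=cv2.imread("pics/side5.png");cv2.imwrite("pics/s5A.png",cv2.resize(t[230:430,160:400],None,fx=3,fy=3,interpolation=cv2.INTER_CUBIC))
t=cv2.imread("pics/top5.png");cv2.imwrite("pics/t5A.png",cv2.resize(t[150:300,150:350],None,fx=4,fy=4,interpolation=cv2.INTER_CUBIC))
E
```

```text
[493.54219187 222.06499997 152.13577392] [ 3.13888739 -0.00959744  0.85389602] [ 9.16568622 14.15318447 27.56359104] [ 2.87008255 -2.01959218  0.07207049] 0.14885367730036372
[441.27848687 266.94456813 283.83301082] [ 2.86594818 -0.00928953  0.855173  ]
```

View pics/wrist5.png

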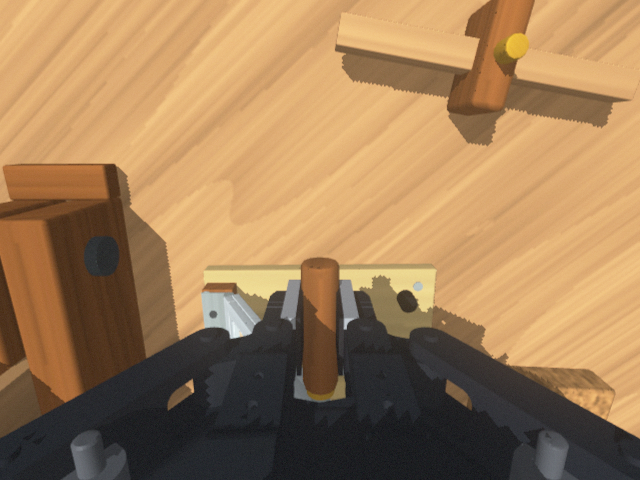

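View pics/s5A.png

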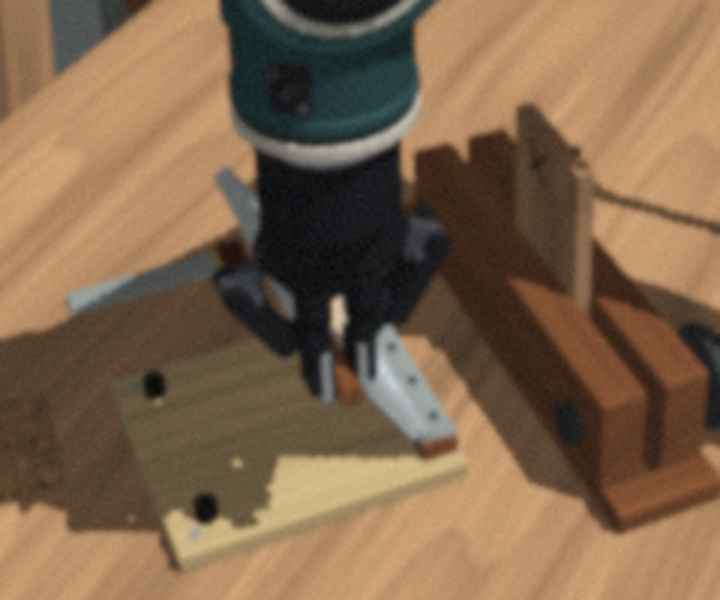

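View pics/t5A.png

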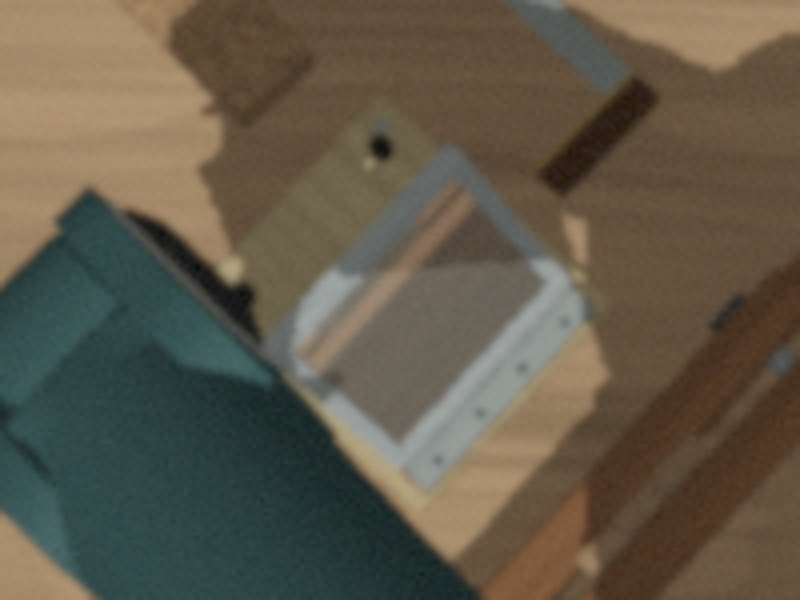

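```bash
cat > ov2.py <<'E'
import sys
from h import *
stand=[581.69,141.73,.8564]
def leaf(th,a,y,n): return [-65+a*np.cos(th)-n*np.sin(th),y,34+a*np.sin(th)+n*np.cos(th)]
def draw(n,src,box,f,ths,out):
    img=cv2.imread(src);x0,y0,x1,y1=box
    im=cv2.resize(img[y0:y1,x0:x1],None,fx=f,fy=f,interpolation=cv2.INTER_CUBIC)
    for th,c in zip(ths,[(0,0,255),(0,255,0),(255,0,0)]):
        def L(P,c):
            p=proj(n,W(stand,np.array(P,float))); p=((p+.5-[x0,y0])*f-.5).round().astype(int)
            cv2.polylines(im,[p.reshape(-1,1,2)],True,c,1,cv2.LINE_AA)
        L([leaf(th,a,y,6) for a,y in((6,-75),(156,-75),(156,75),(6,75))],c)
        L([leaf(th,a,y,-6) for a,y in((6,-75),(156,-75),(156,75),(6,75))],c)
        L([leaf(th,a,y,4) for a,y in((18.5,-63.5),(145.5,-63.5),(145.5,63.5),(18.5,63.5))],c)
        L([leaf(th,138,y,0) for y in (85.5,141.5)],c)
    cv2.imwrite(out,im)
if __name__=="__main__":
    tag=sys.argv[1];ths=[float(v) for v in sys.argv[3:]]
    draw("top",f"pics/top{sys.argv[2]}.png",(200,170,310,285),5,ths,f"pics/o{tag}t.png")
    draw("side",f"pics/side{sys.argv[2]}.png",(215,270,325,390),5,ths,f"pics/o{tag}s.png")
E
python3 ov2.py a 5 1.05 1.09 1.13
```

```text
(no output)
```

View pics/oat.png

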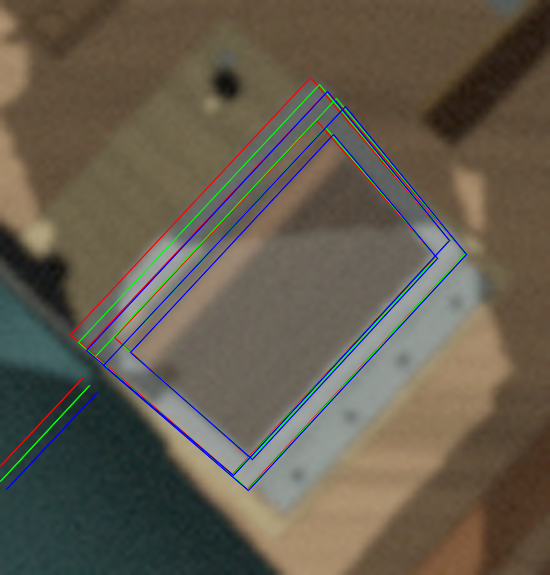

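View pics/oas.png

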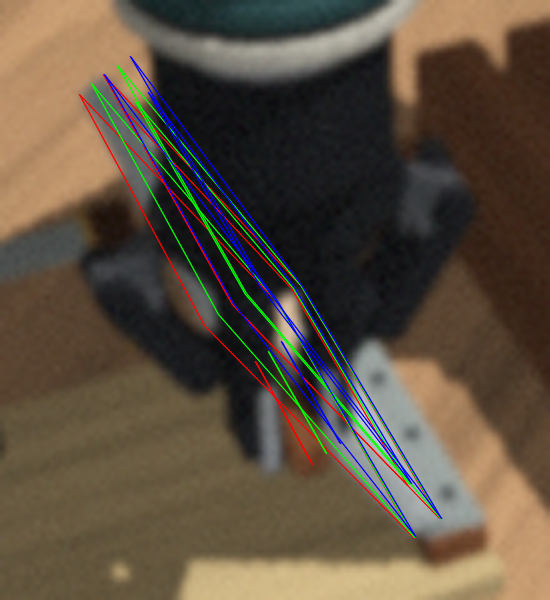

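```bash
python3 - <<'E'
import cv2
t=cv2.imread("pics/top5.png");s=cv2.imread("pics/side5.png")
a=cv2.resize(t[175:275,205:300],None,fx=6,fy=6,interpolation=cv2.INTER_CUBIC);cv2.imwrite("pics/za.png",cv2.convertScaleAbs(a,alpha=1.6))
b=cv2.resize(s[275:375,220:305],None,fx=6,fy=6,interpolation=cv2.INTER_CUBIC);cv2.imwrite("pics/zb.png",cv2.convertScaleAbs(b,alpha=1.6))
E
```

```text
(no output)
```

View pics/za.png

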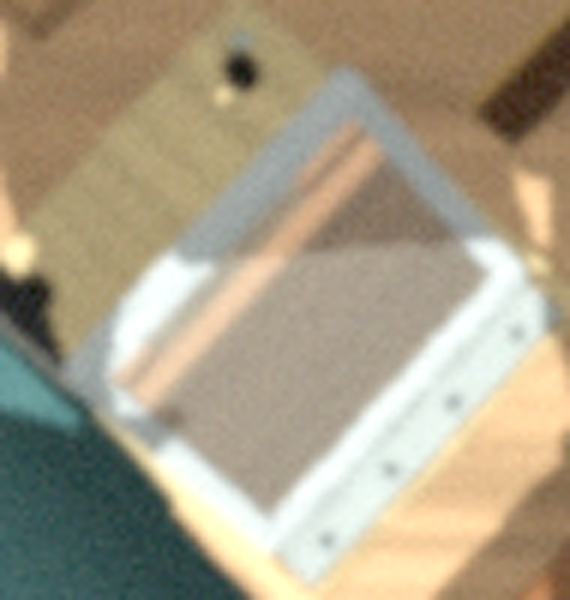

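View pics/zb.png

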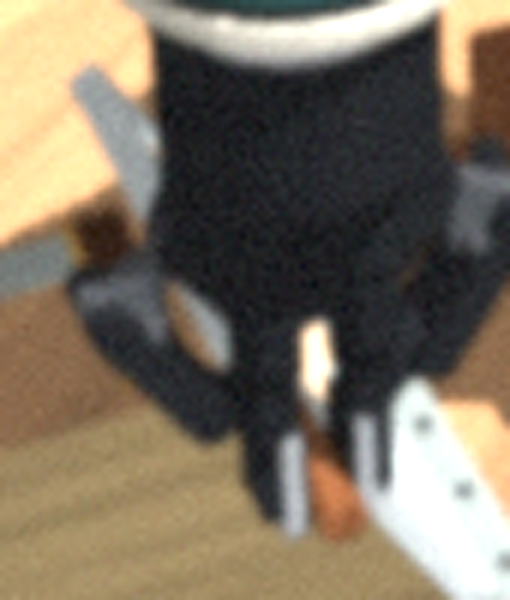

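```bash
cat > fth.py <<'E'
from h import *
from ov2 import leaf
PS={"top":[582.09,140.63,.8523],"side":[580.45,141.35,.8534]}
def fit(n,pts,f,off,label=""):
    uv=np.array([((u+.5)/f-.5+off[0],(v+.5)/f-.5+off[1]) for *_,u,v in pts])
    for st in (PS[n],[581.69,141.73,.8564]):
        fun=lambda p:(proj(n,W(st,np.array([leaf(p[0],a,y,k) for a,y,k,_,_ in pts])))-uv).ravel()
        r=least_squares(fun,[1.1],loss="soft_l1");print(n,r.x,np.round(fun(r.x).reshape(-1,2),1).tolist())
if __name__=="__main__":
    fit("side",[(156,-75,-6,72,83),(156,-75,6,95,65),(138,141.5,0,342,518)],6,(220,275))
    fit("top",[(156,-75,-6,345,67),(156,75,-6,65,370),(18.5,-63.5,4,492,275),(18.5,63.5,4,270,515),(145.5,63.5,4,115,385),(145.5,-63.5,4,360,120)],6,(205,175))
E
python3 fth.py
```

```text
side [1.04612673] [[-0.8, 0.1], [0.4, -0.7], [0.7, 1.8]]
side [1.05302685] [[-1.1, -0.2], [0.0, -1.1], [0.7, 1.3]]
top [1.07262856] [[1.1, -0.0], [-0.5, 0.7], [0.6, 0.5], [0.4, 0.6], [-0.1, -1.1], [-0.2, -0.2]]
top [1.07862097] [[0.7, 0.3], [-0.7, 1.3], [0.2, 0.6], [0.1, 0.8], [-0.3, -0.6], [-0.5, 0.0]]
```

Call:
arm_command([
  {"gripper": 1,"x": 0,"y": 0,"z": 1,"turn": 0},
  {"gripper": 1,"x": 0,"y": 0,"z": 2,"turn": 0},
  {"gripper": 1,"x": 0,"y": 0,"z": 3,"turn": 0},
  {"gripper": 1,"x": 0,"y": 0,"z": 4,"turn": 0},
  {"gripper": 1,"x": 0,"y": 0,"z": 5,"turn": 0},
  {"gripper": 1,"x": 0,"y": 0,"z": 6,"turn": 0},
  {"gripper": 1,"x": 0,"y": 0,"z": 6,"turn": 0},
  {"gripper": 1,"x": 0,"y": 0,"z": 6,"turn": 0},
  {"gripper": 1,"x": 0,"y": 0,"z": 6,"turn": 0},
])

```text
time: 10.05
tool_pos: [490.7, 218.9, 154.8]
tool_rot: [3.141, -0.0, 0.853]
contact_force: [4.8, 2.4, 1.8]
width: 0.151
```

```bash
cat > look.py <<'E'
import sys
from plant import ctrl
import cv2,numpy as np
i=sys.argv[1]
for n in("side","top","wrist"):
    im=ctrl.get_image(n); cv2.imwrite(f"pics/{n}{i}.png",im["frame"][:,:,::-1])
S=ctrl.get_state()
p=S["tool_pos"]
print(S["time"],p,S["tool_rot"],S["contact_force"],S["width"])
d=np.array([539.1,274.8])-p[:2];h=d@[.6552,.7554];print("h",h,"dz",p[2]-26.4,"theta x",np.arccos((138-h)/138),"slip",p[2]-26.4-138*np.sin(np.arccos((138-h)/138)), "lat",d@[-.7554,.6552])
t=cv2.imread(f"pics/top{i}.png");s=cv2.imread(f"pics/side{i}.png")
a=cv2.resize(t[175:275,205:300],None,fx=6,fy=6,interpolation=cv2.INTER_CUBIC);cv2.imwrite(f"pics/za{i}.png",cv2.convertScaleAbs(a,alpha=1.6))
b=cv2.resize(s[275:375,220:305],None,fx=6,fy=6,interpolation=cv2.INTER_CUBIC);cv2.imwrite(f"pics/zb{i}.png",cv2.convertScaleAbs(b,alpha=1.6))
E
python3 look.py 6
```

```text
10.2 [490.76247813 218.88227774 154.89870624] [ 3.14124799e+00 -3.83018512e-04  8.52912078e-01] [5.55283733 2.61745155 0.99117237] 0.15062811265587076
h 73.91099172181006 dz 128.49870624128377 theta x 1.0878245274565808 slip 6.283326612048469 lat 0.12312760441113113
```

View pics/za6.png

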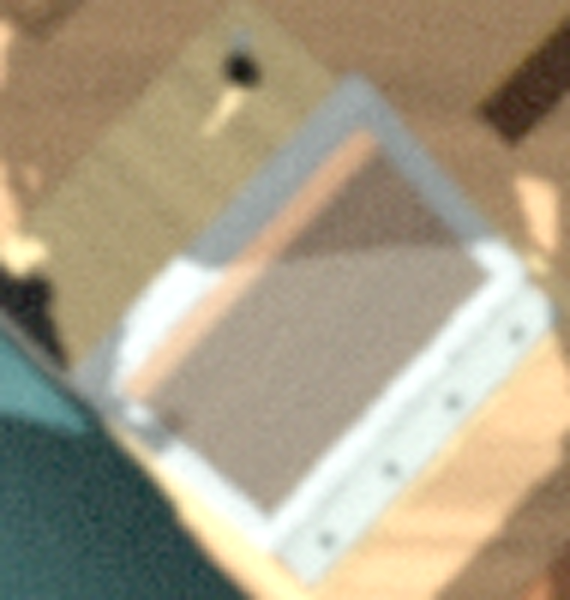

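View pics/zb6.png

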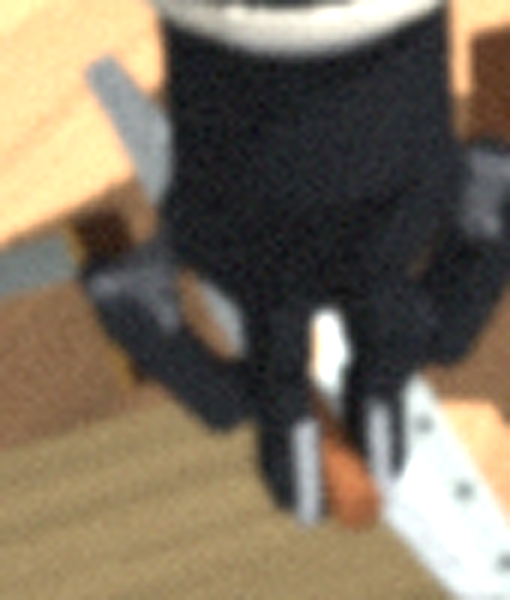

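View pics/wrist6.png

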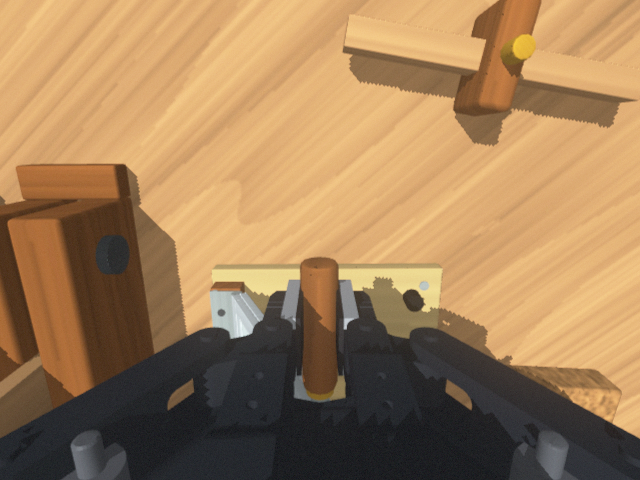

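```bash
cat > f6.py <<'E'
from fth import *
fit("side",[(156,-75,-6,88,72),(156,-75,6,108,55),(138,141.5,0,355,508)],6,(220,275))
fit("top",[(156,-75,-6,355,73),(156,75,-6,75,372),(18.5,-63.5,4,492,275),(18.5,63.5,4,270,515),(145.5,63.5,4,125,395),(145.5,-63.5,4,370,128)],6,(205,175))
st=np.array(PS["top"])
def mir(P,th):
    n=np.array([-np.sin(th),0,np.cos(th)]);G=np.array(leaf(th,82,0,4));P=np.array(P,float);return P-2*((P-G)@n)*n
for th in(1.05,1.07,1.09,1.11):
    for nm,X,z in(("rear edge top",-152.3,85),("back edge top",-184.3,85),("rear edge base",-152.3,0),("hinge",-65,34)):
        print(th,nm,[np.round((proj("top",W(st,mir([X,y,z],th)))[0]-[205,175]+.5)*6-.5) .tolist() for y in(-60,60)])
E
python3 f6.py
```

```text
side [1.08080455] [[-1.2, 0.2], [0.5, -0.7], [0.9, 1.6]]
side [1.08711153] [[-1.6, -0.1], [0.2, -1.0], [0.8, 1.2]]
top [1.10914088] [[1.0, 0.3], [-0.7, 1.8], [0.9, 0.7], [0.6, 0.8], [-0.3, -1.4], [-0.3, -0.3]]
top [1.11590933] [[0.7, 0.6], [-0.9, 2.4], [0.4, 0.7], [0.3, 1.0], [-0.4, -0.9], [-0.6, 0.0]]
1.05 rear edge top [[360.0, 183.0], [158.0, 399.0]]
1.05 back edge top [[336.0, 169.0], [138.0, 380.0]]
1.05 rear edge base [[496.0, 318.0], [300.0, 529.0]]
1.05 hinge [[514.0, 311.0], [305.0, 536.0]]
1.07 rear edge top [[356.0, 179.0], [153.0, 395.0]]
1.07 back edge top [[330.0, 163.0], [132.0, 374.0]]
1.07 rear edge base [[490.0, 312.0], [294.0, 523.0]]
1.07 hinge [[514.0, 311.0], [305.0, 536.0]]
1.09 rear edge top [[352.0, 174.0], [149.0, 391.0]]
1.09 back edge top [[325.0, 156.0], [125.0, 368.0]]
1.09 rear edge base [[483.0, 306.0], [287.0, 517.0]]
1.09 hinge [[515.0, 311.0], [305.0, 536.0]]
1.11 rear edge top [[348.0, 170.0], [145.0, 387.0]]
1.11 back edge top [[319.0, 150.0], [119.0, 363.0]]
1.11 rear edge base [[477.0, 300.0], [281.0, 511.0]]
1.11 hinge [[515.0, 311.0], [306.0, 536.0]]
```

```bash
cat >> f6.py <<'E'
print()
import sys
for f in ("5","6"):
    im=cv2.imread(f"pics/top{f}.png").astype(float)
    for th0 in (1.09,):
        a=proj("top",W(st,mir([-152.3,-30,85],th0)))[0];b=proj("top",W(st,mir([-152.3,45,85],th0)))[0]
        d=(b-a)/np.linalg.norm(b-a);n=np.array([-d[1],d[0]])
        if n[1]<0:n=-n
        # n downwards
        offs=np.arange(-6,7,.5);ts=np.linspace(0,1,60)
        prof=[]
        for o in offs:
            P=(a+np.outer(ts,b-a)+o*n).astype(np.float32)
            v=cv2.remap(im.astype(np.float32),P[:,0].reshape(1,-1),P[:,1].reshape(1,-1),cv2.INTER_LINEAR)[0]
            prof.append((v[:,2]-v[:,0]).mean())
        print(f,[(o,round(p)) for o,p in zip(offs,prof)])
        for dth in (-.04,-.02,.02): print(dth,(proj("top",W(st,mir([-152.3,0,85],th0+dth)))[0]-proj("top",W(st,mir([-152.3,0,85],th0)))[0])@n)
E
python3 f6.py | sed -n '/^$/,$p'
```

```text
5 [(np.float64(-6.0), 9), (np.float64(-5.5), 12), (np.float64(-5.0), 15), (np.float64(-4.5), 17), (np.float64(-4.0), 20), (np.float64(-3.5), 23), (np.float64(-3.0), 28), (np.float64(-2.5), 32), (np.float64(-2.0), 36), (np.float64(-1.5), 40), (np.float64(-1.0), 42), (np.float64(-0.5), 43), (np.float64(0.0), 42), (np.float64(0.5), 41), (np.float64(1.0), 38), (np.float64(1.5), 35), (np.float64(2.0), 31), (np.float64(2.5), 27), (np.float64(3.0), 23), (np.float64(3.5), 21), (np.float64(4.0), 19), (np.float64(4.5), 18), (np.float64(5.0), 18), (np.float64(5.5), 18), (np.float64(6.0), 18), (np.float64(6.5), 18)]
-0.04 1.9435146245591177
-0.02 0.9479854707335834
0.02 -0.8986856113098466
6 [(np.float64(-6.0), 0), (np.float64(-5.5), 4), (np.float64(-5.0), 10), (np.float64(-4.5), 17), (np.float64(-4.0), 26), (np.float64(-3.5), 33), (np.float64(-3.0), 38), (np.float64(-2.5), 41), (np.float64(-2.0), 42), (np.float64(-1.5), 41), (np.float64(-1.0), 39), (np.float64(-0.5), 36), (np.float64(0.0), 33), (np.float64(0.5), 28), (np.float64(1.0), 24), (np.float64(1.5), 21), (np.float64(2.0), 19), (np.float64(2.5), 19), (np.float64(3.0), 18), (np.float64(3.5), 18), (np.float64(4.0), 19), (np.float64(4.5), 19), (np.float64(5.0), 18), (np.float64(5.5), 18), (np.float64(6.0), 18), (np.float64(6.5), 18)]
-0.04 1.9435146245591177
-0.02 0.9479854707335834
0.02 -0.8986856113098466
```

Call:
arm_command([
  {"gripper": 1,"x": -0.4,"y": -0.4,"z": 0.3,"turn": 0},
  {"gripper": 1,"x": -0.4,"y": -0.4,"z": 0.3,"turn": 0},
  {"gripper": 1,"x": -0.4,"y": -0.4,"z": 0.3,"turn": 0},
  {"gripper": 1,"x": -0.4,"y": -0.4,"z": 0.3,"turn": 0},
  {"gripper": 1,"x": -0.4,"y": -0.4,"z": 0.3,"turn": 0},
  {"gripper": 1,"x": -0.4,"y": -0.4,"z": 0.3,"turn": 0},
])

```text
time: 10.8
tool_pos: [490.4, 218.5, 155.2]
tool_rot: [3.141, -0.0, 0.853]
contact_force: [5.0, 1.9, 0.2]
width: 0.149
```

```bash
python3 look.py 7; sed -i 's/("5","6")/("6","7")/' f6.py; python3 f6.py | sed -n '/^7/p' | tr -d 'npfloat64.()' | head -c 10; python3 -c "
from plant import ctrl
print(ctrl.get_state()['qvel'].round(4)); print(ctrl.close_job())"
```

```text
10.95 [490.41462685 218.47859688 155.15641486] [ 3.14125669e+00 -4.63895747e-04  8.52903297e-01] [5.32068022 1.767416   0.57542309] 0.15014123367518392
h 74.44384440395056 dz 128.75641485686964 theta x 1.092179516275446 slip 6.263088157613268 lat 0.12485244377422333
7 [-0, -1,[-0.0021  0.0002 -0.0006  0.0005 -0.0023 -0.0011 -0.0005]
the job is handed in; nothing more can be done
None
```

I gripped the mirror by its wooden handle, raised it to about 1.09 rad, and handed the job in at 10.95 s with the gripper still closed on the handle and the arm at rest. The target was 1.092 rad, worked out from the cross position I measured in the camera images (119 mm in -x of the hinge and 122 mm above it).

**Angle at hand-in:** the gripper position gives 1.092 rad.

**Cross-checks:** I made these at the pose just before the last nudge of about 0.004 rad, where the gripper position gave 1.088. I took pictures after the nudge but did not work out the angle from them.

| Check | Angle (rad) |
|---|---|
| Gripper position | 1.088 |
| Side-camera view of the mirror's edges | 1.081–1.087 |
| Reflection of the vice jaw in the glass, seen from the top camera | about 1.083 |
| Top-camera view of the mirror's corners | 1.109–1.116 |

- **The check that disagreed:** the top-camera corner fit read about 0.02–0.03 rad high, with its points off by up to 2.4 pixels. I trusted the other three.
- **Slip in the grip:** the handle rolled about 6 mm down between the finger pads while I lifted, and the force on the tool rose to about 32 N. I corrected for it, and the force was about 6 N at the end.
- **Things to keep clear of:** no picture or force reading showed contact with the glass, board, vice or camera. The loose tools looked unmoved in the wrist pictures.

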